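# Return the bench tools to their shadow boards

## Task

Tidy the electrician's bench: lay the screwdriver, the pliers, the adjustable spanner and the multimeter each on its own black silhouette on the white shadow boards, flat and pointing the way it is drawn. Set each one down, do not drop it. Leave the circuit breaker and the roll of tape that stand among the boards where they are.

Things in the scene. Friction and masses are not known exactly. Their poses are not given: they have to be found in the camera images.
- screwdriver: Insulated screwdriver, yellow handle with red bands, red shaft, steel flat tip; 166 mm long. Origin: on its underside, mid-length; +x points to the tip, z up. The handle runs from x = -83 to +5 mm, 27 mm wide to grip and 29 mm high; the shaft is 9 mm thick, its axis 14.5 mm up. Grip the handle at about x = -25 mm, across y. 110 g.
- pliers: Combination pliers lying flat, closed; steel head, two red handles with yellow collars, 166 mm long, 50 mm over the handles, 13 mm thick. Origin: on the underside, mid-length, on the centre line; +x points to the jaws. The head at the pivot (x = 16 to 44 mm) has parallel sides 26 mm apart: grip it across y at x = 30 mm. 200 g.
- spanner: Adjustable spanner lying flat; steel head with open jaw, blue handle; 164 mm long, head 38 mm wide and 13 mm thick. Origin: on the underside, mid-length, on the handle's centre line; +x points to the jaw. The handle runs from x = -82 to +23 mm, 18 mm wide and 12 mm high: grip it across y at about x = 10 mm. 190 g.
- meter: Pocket multimeter lying on its back, yellow case with dark face, display, black dial (top of dial 34 mm up); case 118 long (x) x 58 wide (y) x 30 mm high. Origin: on the underside, at the centre; +x points to the display end, -x to the jack end. Grip it across y at the origin; its straight yellow sides are 24 mm high. 240 g.
- board_screwdriver: Fixed white plate, 180 (x) x 90 (y) x 3 mm, yellow border, with the life-size black silhouette of the screwdriver. Origin: middle of its far short edge, on its underside; +x points off the plate, the way the drawn working end points. The tool in place has its origin at x = -90 mm, y = 0, on the plate's top (z = 3 mm), its x along the plate's x.
- board_pliers: Fixed white plate, 180 (x) x 90 (y) x 3 mm, yellow border, with the life-size black silhouette of the pliers. Origin: middle of its far short edge, on its underside; +x points off the plate, the way the drawn working end points. The tool in place has its origin at x = -90 mm, y = 0, on the plate's top (z = 3 mm), its x along the plate's x.
- board_spanner: Fixed white plate, 180 (x) x 90 (y) x 3 mm, yellow border, with the life-size black silhouette of the adjustable spanner. Origin: middle of its far short edge, on its underside; +x points off the plate, the way the drawn working end points. The tool in place has its origin at x = -90 mm, y = 0, on the plate's top (z = 3 mm), its x along the plate's x.
- board_meter: Fixed white plate, 180 (x) x 90 (y) x 3 mm, yellow border, with the life-size black silhouette of the multimeter (white rectangle = display). Origin: middle of its far short edge, on its underside; +x points off the plate, the way the drawn working end points. The tool in place has its origin at x = -90 mm, y = 0, on the plate's top (z = 3 mm), its x along the plate's x.
- breaker: White two-pole circuit breaker with blue toggles standing loose between two boards: 85 x 36 mm on the bench, 76 mm high. Origin: centre of its underside. To be left in place.
- tape: Roll of dark green insulating tape lying flat and loose between two boards: 52 mm across, 19 mm high. Origin: centre of its underside. To be left in place.
Mind the look-alikes: they are no part of the job. Leave any red look-alike of the meter alone. What is shaped like the pliers but green is not meant.

How it is judged:
At the end, for the whole second after the job is handed in: Each of the four tools lies still and flat (within 0.1 rad) on the board that bears its own silhouette, its origin within 12 mm along and 12 mm across of its drawn place and at most 4 mm above the board, turned less than 0.2 rad from the drawing and pointing the drawn way round (x of screwdriver in the frame of board_screwdriver between -0.102 and -0.078 m and y of screwdriver in the frame of board_screwdriver between -0.012 and 0.012 m and z of screwdriver in the frame of board_screwdriver between 0 and 0.007 m and x of board_screwdriver in the frame of screwdriver above 0 m and angle between the x axis of screwdriver and the x axis of board_screwdriver, either way round below 0.2 rad and angle between each of screwdriver, pliers, spanner, meter's own z axis and vertical below 0.1 rad and linear speed of each of screwdriver, pliers, spanner, meter below 0.02 m/s and angular speed of each of screwdriver, pliers, spanner, meter below 0.2 rad/s and x of pliers in the frame of board_pliers between -0.102 and -0.078 m and y of pliers in the frame of board_pliers between -0.012 and 0.012 m and z of pliers in the frame of board_pliers between 0 and 0.007 m and x of board_pliers in the frame of pliers above 0 m and angle between the x axis of pliers and the x axis of board_pliers, either way round below 0.2 rad and x of spanner in the frame of board_spanner between -0.102 and -0.078 m and y of spanner in the frame of board_spanner between -0.012 and 0.012 m and z of spanner in the frame of board_spanner between 0 and 0.007 m and x of board_spanner in the frame of spanner above 0 m and angle between the x axis of spanner and the x axis of board_spanner, either way round below 0.2 rad and x of meter in the frame of board_meter between -0.102 and -0.078 m and y of meter in the frame of board_meter between -0.012 and 0.012 m and z of meter in the frame of board_meter between 0 and 0.007 m and x of board_meter in the frame of meter above 0 m and angle between the x axis of meter and the x axis of board_meter, either way round below 0.2 rad); the robot touches nothing.
It fails at once if a tool is dropped: it falls or slides free of the fingers at over 0.7 m/s (a fall of about 25 mm) ((contact force between screwdriver and the fingers below 0.1 N and linear speed of screwdriver above 0.7 m/s) or (contact force between pliers and the fingers below 0.1 N and linear speed of pliers above 0.7 m/s) or (contact force between spanner and the fingers below 0.1 N and linear speed of spanner above 0.7 m/s) or (contact force between meter and the fingers below 0.1 N and linear speed of meter above 0.7 m/s)).
It fails at once if the circuit breaker or the roll of tape is shifted by more than 25 mm (distance of any of breaker, tape from where it was at the start of the episode above 0.025 m).
It also fails if it takes over 112 s, if anything falls off the work surface, if the arm or the gripper's body presses on something with over 40 N, if the wrist force passes 120 N, or if a joint passes its speed limit or range.

## Robot

A 7-joint arm with a two-finger parallel gripper is mounted at the origin on the work surface. World frame = base frame: x ahead of the robot, y to its left, z up, the work surface at z = 0. Lengths are in m, angles in rad, forces in N, time in s.
With the tool pointing down it reaches from about 0.35 to 0.9 m from the base axis. Payload 19.9 kg.
Tool frame: the origin (TCP) lies midway between the tips of the shut fingers; the grasp point (between the pads) lies 19 mm behind it (robot.grip_point_offset is the distance from the TCP to the grasp point, in m); z points along the fingers, y is the line along which they close (so a half turn about z gives the same grasp; the last joint's range is limited). The gripper opens to 94 mm and grips with 3 to 60 N. Pads are 16 mm wide; open, the fingers measure 119 mm over their backs; the gripper's body (75 mm by 177 mm) begins 78 mm behind the grasp point.
Start: joints at [1.175, 0.417, -0.01, 1.614, 0.005, 1.111, -0.053], TCP at [0.217, -0.586, 0.205] pointing down, gripper open.
Joint ranges: [-2.81, 2.81], [-0.39, 2.02], [-1.27, 1.25], [0.06, 2.57], [-1.19, 4.33], [0.19, 2], [-2.82, 2.82]. Speed limits (rad/s): [1.89, 1.89, 2.39, 2.39, 3.01, 3.01, 3.01].

## Interface

Orientations are given as a unit quaternion [w, x, y, z].
In Python, from station import robot, viewer gives the robot as it stands. The module is installed in compiled form; this text tells all that it offers.
- The arm moves only by the tool jog_arm, never from a script. Its argument "plan" is one flat list of numbers, 4 for each row, row after row: the shift along the world's x, y, z in cm, then the turn about the world's z in rad. In form: [dx, dy, dz, yaw, dx, dy, dz, yaw, ...]. A call has exactly 8 rows; each row shifts and turns the commanded pose from where the row before left it; what a row does not reach is not made up. A row lasts 1/12 s, in which the tool goes at most 41.7 mm and 7.16 degrees, less where a joint would pass 70% of its speed; a pose out of reach is approached as far as the arm can. A call is refused whole if a number of a shift passes 4.17 or a number of a turn 0.125, either way. A call with a gripper value outside its range is refused whole. "jaw" is the finger opening in cm, from 0 to 9.4, set as the call begins (left out, the last holds). The fingers move at their own pace and stop on an object; "squeeze" is the grip in N (left out, the last holds). Time passes only in rows, so rows that do not move let the fingers close, or fill a call up. It gives the time, the measured TCP pose, the force, the opening and the grip force at its end, in the units of the state.
- robot.sense(): the state, without advancing time (a new reading comes with each control period).
- viewer.snapshot(name): name is "side" or "top"; returns a dict with "frame" (384x512x3 uint8, red, green, blue), "camera_matrix" (3x3 intrinsics, pixels), "pose" (4x4, takes a point from camera to world coordinates). Camera axes: x right, y up, looking along -z (the intrinsics and any distortion apply to the point x, -y, -z); pixel columns grow to the right and rows downward; lengths in m; the calibration is good to about 2 mm. A picture is of the moment at which its call begins. There is no depth.
- robot.sign_off(): hands the job in; it is judged then, once.
The state is a dict: "time_s": time; "q": joint angles; "joint_velocities": joint speeds; "joint_efforts": joint torques, N m; "tcp_pos": TCP position; "tcp_rot": TCP orientation; "ft_force": force on the tool from outside, world axes, zero at the start; "wrist_torque": the same for the moment, N m; "gripper_width": finger opening in m; "grasp_force": force on a finger pad.
Only numpy, scipy, OpenCV 4.12 (cv2) and the standard library are available. Lean on these libraries where they do the work, as an engineer would, in place of code of your own. Each camera call takes 0.05 s, during which the arm holds its last target. There are 200 camera calls.

## Working session

There is one attempt and no reset: what is moved stays moved. The work goes in short steps, Python scripts to look and compute and a tool call to move; the robot and the scene stay as the last step left them, time stands still between calls to the robot, and variables do not carry over. Pictures are saved under pics/ and viewed, at most 14 in all, crops included, and the job is handed in when it is done.

Besides the shell and the picture viewer there is one more tool, called after "Call:" as name(argument=value, ...), one argument or row to a line, values as JSON. jog_arm: Moves the arm, as the interface text tells. Its arguments: {"type":"object","properties":{"plan":{"type":"array"},"jaw":{"type":"number"},"squeeze":{"type":"number"}},"required":["plan"]}

```bash
mkdir -p pics; cat > h.py <<'E'
import numpy as np, cv2
from station import robot, viewer
def snap(n,name=None):
    s=viewer.snapshot(n)
    if name: cv2.imwrite(f'pics/{name}.png',cv2.cvtColor(s['frame'],cv2.COLOR_RGB2BGR))
    return s
def cast(s,uv,z):
    K=np.array(s['camera_matrix']);P=np.array(s['pose'])
    uv=np.atleast_2d(np.array(uv,float))
    d=np.c_[(uv-K[:2,2])/[K[0,0],K[1,1]],np.ones(len(uv))]*[1,-1,-1]
    d=d@P[:3,:3].T;o=P[:3,3]
    return (o+d*((z-o[2])/d[:,2])[:,None])[:,:2]
E
python3 - <<'E'
from h import *
for n in('top','side'):
    s=snap(n,n+'0');print(n,s['camera_matrix'],np.round(s['pose'],3),[k for k in s])
    f=cv2.resize(s['frame'],(800,600),interpolation=cv2.INTER_CUBIC);cv2.imwrite(f'pics/{n}0b.png',f[:,:,::-1])
print(robot.sense())
E
```

```text
top [[408.92758284   0.         256.2053279 ]
 [  0.         408.92758284 193.62725013]
 [  0.           0.           1.        ]] [[-0.006  0.979 -0.205  0.296]
 [-1.    -0.005  0.006 -0.045]
 [ 0.005  0.205  0.979  1.192]
 [ 0.     0.     0.     1.   ]] ['frame', 'camera_matrix', 'pose']
side [[385.68267638   0.         254.36198631]
 [  0.         385.68267638 196.82858093]
 [  0.           0.           1.        ]] [[-0.886  0.334 -0.322  0.088]
 [-0.464 -0.663  0.588  0.722]
 [-0.018  0.67   0.742  1.063]
 [ 0.     0.     0.     1.   ]] ['frame', 'camera_matrix', 'pose']
{'time_s': 0.1, 'q': array([ 1.17549653,  0.41788768, -0.01030969,  1.61409013,  0.00471147,
        1.11072312, -0.05302963]), 'joint_velocities': array([-0.00092933, -0.00037643,  0.00070691, -0.00067417, -0.00018512,
        0.00063207, -0.00264871]), 'joint_efforts': array([ 5.15198873e-03, -8.52563524e+01,  6.41740300e-01, -4.26688635e+01,
       -4.89063829e-02,  1.63405167e-02,  1.33677290e-04]), 'tcp_pos': array([ 0.21641454, -0.58597853,  0.20491446]), 'tcp_rot': array([-5.23806324e-04,  9.84394756e-01,  1.75973494e-01, -1.40767084e-04]), 'ft_force': array([-0.14136964,  0.0310866 ,  0.59499325]), 'wrist_torque': array([ 0.06044227,  0.00054356, -0.02206037]), 'grasp_force': 0.0, 'gripper_width': 0.09400588481682781}
```

View pics/top0b.png

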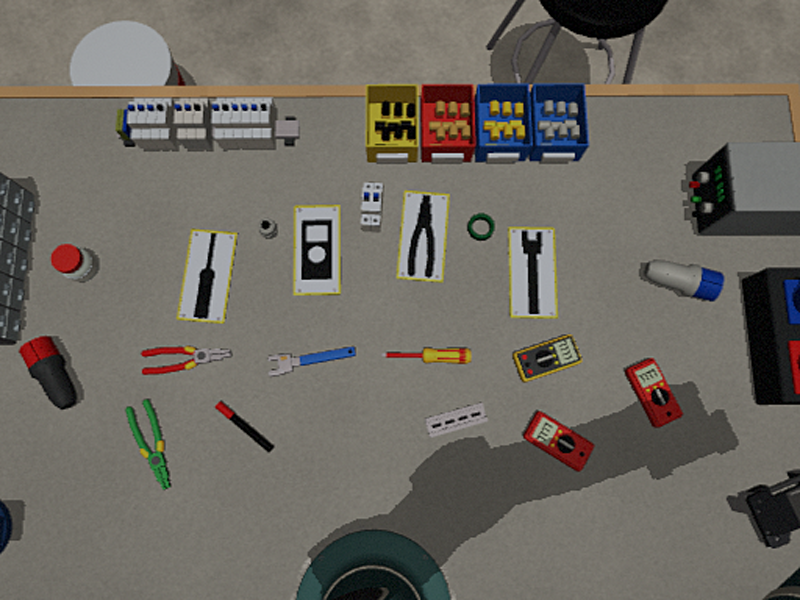

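View pics/side0b.png

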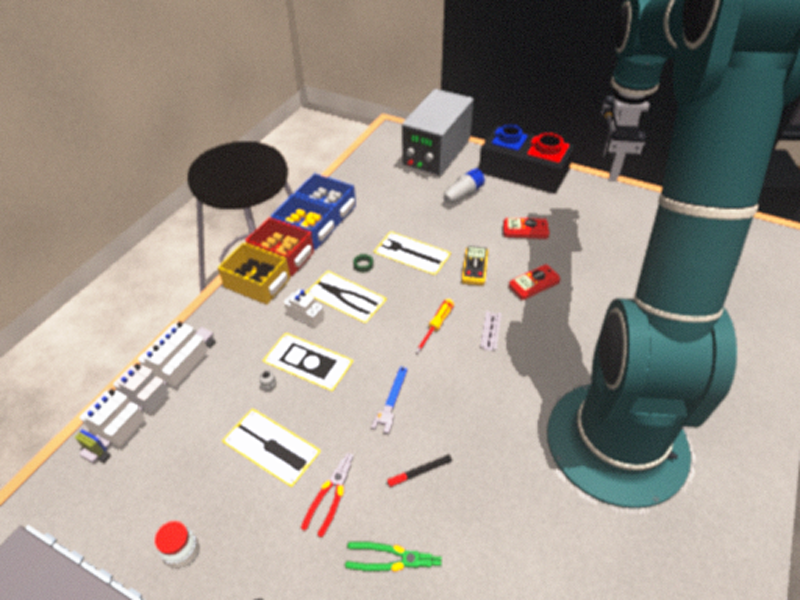

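```bash
cat > m.py <<'E'
from h import *
def comp(mask,k=3):
    m=cv2.morphologyEx(mask.astype(np.uint8),cv2.MORPH_CLOSE,np.ones((k,k)))
    n,l,st,c=cv2.connectedComponentsWithStats(m)
    return max(cv2.findContours((l==1+np.argmax(st[1:,4])).astype(np.uint8),0,1)[0],key=cv2.contourArea)
def rect(pts,z,s):
    (c,wh,a)=cv2.minAreaRect((cast(s,pts.reshape(-1,2),z)*1000).astype(np.float32))
    if wh[0]<wh[1]: a+=90;wh=wh[::-1]
    return np.round(c,1),np.round(wh,1),round(((a+90)%180)-90,1)
def hsv(s): return cv2.cvtColor(s['frame'],cv2.COLOR_RGB2HSV)
E
cat > boards.py <<'E'
from m import *
s=snap('top');f=s['frame'].astype(int);H=hsv(s)
k=.64
def roi(x0,y0,x1,y1):
    m=np.zeros(f.shape[:2],bool);m[int(y0*k):int(y1*k),int(x0*k):int(x1*k)]=1;return m
for n,r in dict(scr=(165,215,250,335),met=(282,195,350,305),pli=(388,182,458,290),spa=(495,217,570,330)).items():
    w=(f.min(2)>165)|((H[...,1]>100)&(H[...,2]>120))
    print('board',n,rect(comp(w&roi(*r),5),.003,s))
bg=np.median(f[220:250,180:330].reshape(-1,3),0)
for n,r,z in (('pli',(130,335,240,385),.007),('spa',(258,335,365,385),.007),('scr',(375,335,480,375),.0145),('met',(503,325,592,390),.02)):
    d=np.abs(f-bg).max(2)
    a=(H[...,1]>110)&(H[...,2]>60)
    print(n,'sat',rect(comp(a&roi(*r)),z,s),'all',rect(comp((a|(d>38))&roi(*r)),z,s))
c=s['frame'][200:255,70:400];cv2.imwrite('pics/c1.png',cv2.resize(c,(792,132),interpolation=cv2.INTER_CUBIC)[:,:,::-1])
E
python3 boards.py
```

```text
board scr (array([601.6, 318.5]), array([181.2,  91.2]), -5.4)
board met (array([653., 110.]), array([180.3,  88.9]), 0.8)
board pli (array([679.3, -96.8]), array([180.9,  91.2]), -5.3)
board spa (array([ 605.5, -306.4]), array([181.2,  91.3]), -1.2)
pli sat (array([423.9, 375.9]), array([101.4,  16.8]), -80.0) all (array([441.6, 372.3]), array([114.9,  50.3]), -82.1)
spa sat (array([444.7,  85.6]), array([102.3,  17.6]), -79.9) all (array([440.6, 112.5]), array([162.8,  30.4]), -75.9)
scr sat (array([ 444.7, -103.2]), array([156.4,  27.3]), 87.5) all (array([ 443.9, -100.3]), array([162.2,  29.1]), 89.7)
met sat (array([ 437.1, -321.5]), array([119. ,  57.7]), -72.0) all (array([ 437.8, -320.4]), array([120.7,  61.3]), -72.0)
```

View pics/c1.png

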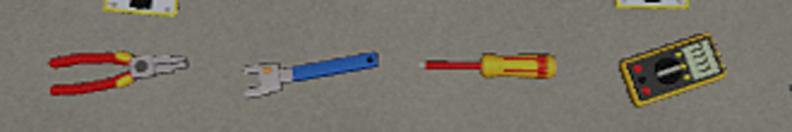

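```bash
cat > p2.py <<'E'
from boards import *
print('---')
y=(H[...,0]>20)&(H[...,0]<35)&(H[...,1]>110)&(H[...,2]>60)
r=((H[...,0]<12)|(H[...,0]>170))&(H[...,1]>110)&(H[...,2]>60)
g=roi(375,335,480,375)
print('handle',rect(comp((y|r)&g&roi(422,335,480,375)),.0145,s))
sh=np.argwhere(r&g&roi(375,335,420,375))[:,::-1]; print('shaft mean',cast(s,sh.mean(0),.0145)*1e3, 'n',len(sh))
g=roi(130,335,245,385)
h=np.argwhere(r&g&roi(130,335,185,385))[:,::-1]
n,l=cv2.connectedComponents((r&g).astype(np.uint8))
for i in range(1,n):
    q=np.argwhere(l==i)[:,::-1]
    if len(q)>20: print('red',rect(q,.008,s),len(q))
yy=np.argwhere(y&g)[:,::-1]; print('yellow',[rect(q,.008,s) for q in [yy]])
for t in (20,28,36):
    A=(np.abs(f-bg).max(2)>t)|r|y
    print(t,rect(comp(A&g,5),.007,s))
A=A&g; 
for u in range(112,150,3): 
    v=np.flatnonzero((np.abs(f-bg).max(2)>28)[:,u]&g[:,u]); print(u,v.min() if len(v) else '',v.max() if len(v) else '', end=' | ')
E
python3 p2.py
python3 -c "
import cv2;i=cv2.imread('pics/top0.png')[215:245,85:155];cv2.imwrite('pics/c2.png',cv2.resize(i,(700,300),interpolation=cv2.INTER_CUBIC))"
```

```text
board scr (array([601.6, 318.5]), array([181.2,  91.2]), -5.4)
board met (array([653., 110.]), array([180.4,  88.9]), 0.8)
board pli (array([679.3, -96.8]), array([180.9,  91.2]), -5.3)
board spa (array([ 605.5, -306.5]), array([181. ,  91.4]), -1.2)
pli sat (array([423.9, 375.9]), array([101.4,  16.8]), -80.0) all (array([441.6, 372.3]), array([114.9,  50.3]), -82.1)
spa sat (array([444.7,  85.6]), array([102.3,  17.6]), -79.9) all (array([439.9, 111.9]), array([161.4,  38.9]), -80.8)
scr sat (array([ 444.7, -103.2]), array([156.4,  27.3]), 87.5) all (array([ 443.9, -100.3]), array([162.2,  29.1]), 89.7)
met sat (array([ 437.1, -321.4]), array([119.1,  57.7]), -72.0) all (array([ 437.8, -320.4]), array([120.7,  61.3]), -72.0)
---
handle (array([ 442.2, -136.4]), array([89.8, 26.2]), 89.7)
shaft mean [[444.11921113 -53.93110618]] n 63
red (array([455.5, 382.1]), array([98.5, 14.1]), -88.0) 129
red (array([423.8, 378.1]), array([96.3, 15.9]), -80.0) 131
yellow [(array([442.5, 339.4]), array([41.6, 17.2]), 8.3)]
20 (array([440.8, 346.7]), array([168.1,  50.4]), -86.5)
28 (array([445.2, 346.6]), array([166.7,  50.3]), -82.1)
36 (array([442.3, 367.2]), array([125.2,  50.3]), -82.1)
112 222 237 | 115 221 236 | 118 222 236 | 121 221 236 | 124 222 234 | 127 224 232 | 130 223 232 | 133 231 231 | 136 226 230 | 139 223 230 | 142 223 230 | 145 223 228 | 148 226 227 |
```

View pics/c2.png

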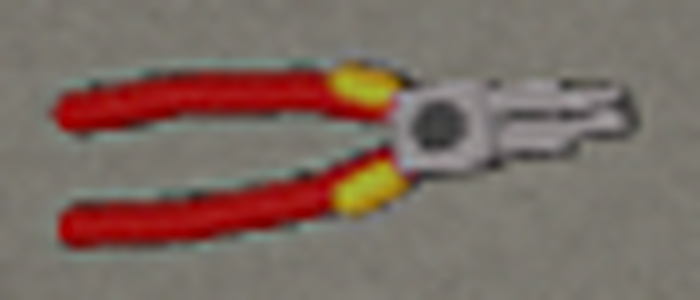

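Call:
jog_arm(
  plan=[2.5,3.0,0,0.12,2.7,3.3,0,0.12,2.8,3.3,0,0.12,2.8,3.3,-0.5,0.12,2.8,3.3,-1,0.12,2.8,3.3,-1,0.12,2.8,3.3,-1,0.12,2.8,3.3,-1,0.12],
  jaw=8,
  squeeze=25,
)

```text
time_s: 0.87
tcp_pos: [0.4276, -0.3352, 0.1629]
tcp_rot: [0.0, 0.79, 0.613, -0.0]
ft_force: [0.8, -1.4, -0.3]
gripper_width: 0.08
grasp_force: 0.0
```

Call:
jog_arm(
  plan=[0,0,-1.5,0.11,0,0,-1.5,0.11,0,0,-1.5,0.11,0,0,-1.5,0.11,0,0,-1.5,0.12,0,0,-1,0,0,0,0,0,0,0,0,0],
)

```text
time_s: 1.53
tcp_pos: [0.4266, -0.3368, 0.0781]
tcp_rot: [-0.0, 0.594, 0.804, 0.0]
ft_force: [-0.4, -0.4, 0.5]
gripper_width: 0.0805
grasp_force: 0.0
```

```bash
cat > g.py <<'E'
from h import *
import sys
st=robot.sense();p=np.array(st['tcp_pos']);q=st['tcp_rot'];fy=np.degrees(2*np.arctan2(q[2],q[1]))-90
if __name__=='__main__':
    x,y,yaw=map(float,sys.argv[1:4]) # target mm, tool yaw deg
    e=(yaw+90-fy+90)%180-90
    print('t',st['time_s'],'tcp',np.round(p*1e3,1),'finger',round(fy,1),'| d cm',np.round([x/10-p[0]*100,y/10-p[1]*100],2),'turn',round(np.radians(e),3),'q7',st['q'][6],'w',st['gripper_width'])
E
python3 g.py 437.3 -321 -72
python3 -c "
from h import *;s=snap('top');print(cast(s,[[128.6,227.7],[92.8,232]],.012)*1e3)"
```

```text
t 1.5333 tcp [ 426.6 -336.8   78.1] finger 17.1 | d cm [1.07 1.58] turn 0.015 q7 0.7040722118027293 w 0.0804983256676796
[[444.51385413 317.65844072]
 [432.63261905 420.13071433]]
```

Call:
jog_arm(
  plan=[0.55,0.8,-0.2,0.015,0.52,0.78,-0.2,0,0,0,-1.4,0,0,0,-1.4,0,0,0,-1.4,0,0,0,-1.4,0,0,0,-1.4,0,0,0,0,0],
)

```text
time_s: 2.25
tcp_pos: [0.4372, -0.3194, 0.0024]
tcp_rot: [-0.001, 0.586, 0.81, 0.0]
ft_force: [-0.9, 0.8, -1.1]
gripper_width: 0.0802
grasp_force: 0.0
```

```bash
python3 g.py 437.3 -321 -72
```

```text
t 2.25 tcp [ 437.2 -319.4    2.4] finger 18.2 | d cm [ 0.01 -0.16] turn -0.004 q7 0.6254898297868502 w 0.08017291772975298
```

Call:
jog_arm(
  plan=[0,0,0,0,0,0,0,0,0,0,0,0,0,0,0,0,0,0,0,0,0,0,0,0,0,0,0,0,0,0,0,0],
  jaw=5,
  squeeze=30,
)

```text
time_s: 2.92
tcp_pos: [0.4379, -0.3213, 0.005]
tcp_rot: [0.001, 0.586, 0.81, -0.0]
ft_force: [-0.7, 1.3, 8.4]
gripper_width: 0.0578
grasp_force: 30.0
```

Call:
jog_arm(
  plan=[0,0,0.8,0,0,0,1.4,0,0,0,1.8,0,0,0,1.8,0,0,0,1.8,0,0,0,1.8,0,0,0,1.6,0,0,0,1,0],
)

```text
time_s: 3.58
tcp_pos: [0.4377, -0.3213, 0.1263]
tcp_rot: [0.001, 0.586, 0.81, -0.0]
ft_force: [0.3, -0.6, -2.7]
gripper_width: 0.0573
grasp_force: 30.0
```

Call:
jog_arm(
  plan=[0.7,1.4,0,0.05,1.4,2.8,0,0.08,1.4,2.8,0,0.08,1.4,2.8,0,0.08,1.4,2.8,0,0.08,1.4,2.8,0,0.08,1.4,2.8,0,0.08,1.4,2.8,0,0.08],
)

```text
time_s: 4.25
tcp_pos: [0.5426, -0.1091, 0.1239]
tcp_rot: [-0.0, 0.313, 0.95, -0.0]
ft_force: [0.4, -0.2, -2.9]
gripper_width: 0.0581
grasp_force: 30.0
```

Call:
jog_arm(
  plan=[1.4,2.8,0,0.08,1.4,2.8,0,0.08,1.4,2.8,0,0.08,1.4,2.8,0,0.08,1.4,2.8,0,0.08,1.4,2.8,0,0.08,1.4,2.8,0,0.08,0.6,1.2,0,0.08],
)

```text
time_s: 4.92
tcp_pos: [0.6466, 0.102, 0.1239]
tcp_rot: [-0.0, -0.003, 1.0, 0.001]
ft_force: [0.5, 0.9, -1.7]
gripper_width: 0.0576
grasp_force: 30.0
```

```bash
python3 g.py 653 110 0.8
```

```text
t 4.9167 tcp [646.6 102.  123.9] finger 90.3 | d cm [0.64 0.8 ] turn 0.008 q7 1.0105390974974442 w 0.05761660006636504
```

Call:
jog_arm(
  plan=[0.32,0.4,-0.5,0.008,0.32,0.4,-1,0,0,0,-1.6,0,0,0,-1.6,0,0,0,-1.6,0,0,0,-1.6,0,0,0,-1.5,0,0,0,-1.1,0],
)

```text
time_s: 5.58
tcp_pos: [0.6522, 0.1044, 0.0169]
tcp_rot: [-0.001, -0.002, 1.0, -0.0]
ft_force: [-0.1, 0.2, -1.9]
gripper_width: 0.0581
grasp_force: 30.0
```

Call:
jog_arm(
  plan=[0,0,-0.5,0,0,0,-0.2,0,0,0,-0.1,0,0,0,-0.1,0,0,0,-0.1,0,0,0,-0.05,0,0,0,0,0,0,0,0,0],
)

```text
time_s: 6.25
tcp_pos: [0.6529, 0.1049, 0.0089]
tcp_rot: [0.0, -0.003, 1.0, -0.0]
ft_force: [0.0, -0.4, -2.8]
gripper_width: 0.0579
grasp_force: 30.0
```

```bash
python3 g.py 653 110 0.8
```

```text
t 6.25 tcp [652.9 104.9   8.9] finger 90.3 | d cm [0.01 0.51] turn 0.009 q7 0.9383905555466986 w 0.05790225981217139
```

Call:
jog_arm(
  plan=[0,0.15,0,0.005,0,0.2,0,0.004,0,0.15,0,0,0,0,0,0,0,0,-0.05,0,0,0,-0.05,0,0,0,0,0,0,0,0,0],
)

```text
time_s: 6.92
tcp_pos: [0.6529, 0.1101, 0.0081]
tcp_rot: [0.0, -0.007, 1.0, -0.0]
ft_force: [-3.1, 0.1, 5.2]
gripper_width: 0.0583
grasp_force: 30.0
```

```bash
python3 g.py 653 110 0.8
```

```text
t 6.9167 tcp [652.9 110.1   8.1] finger 90.8 | d cm [ 0.01 -0.01] turn -0.0 q7 0.9386858210835254 w 0.05826597162300844
```

Call:
jog_arm(
  plan=[0,0,0,0,0,0,0,0,0,0,0,0,0,0,0,0,0,0,0,0,0,0,0,0,0,0,0,0,0,0,0,0],
  jaw=7.5,
)

```text
time_s: 7.58
tcp_pos: [0.6528, 0.1099, 0.0076]
tcp_rot: [0.0, -0.007, 1.0, -0.0]
ft_force: [-0.1, -0.7, -0.3]
gripper_width: 0.0751
grasp_force: 0.0
```

Call:
jog_arm(
  plan=[0,0,0.5,0,0,0,1,0,0,0,1.5,0,0,0,1.5,0,0,0,1.8,0,0,0,1.8,0,0,0,1.8,0,0,0,1,0],
)

```text
time_s: 8.25
tcp_pos: [0.6537, 0.1104, 0.1204]
tcp_rot: [0.002, -0.007, 1.0, 0.0]
ft_force: [0.6, 0.6, 0.8]
gripper_width: 0.0748
grasp_force: 0.0
```

```bash
cat > t.py <<'E'
from m import *
s=snap('top','a1');f=s['frame'].astype(int);H=hsv(s)
E
python3 g.py 443 -123 89
```

```text
t 8.25 tcp [653.7 110.4 120.4] finger 90.8 | d cm [-21.07 -23.34] turn 1.539 q7 1.0051218548474177 w 0.07483791491804911
```

Call:
jog_arm(
  plan=[-1.3,-1.5,0,-0.1,-1.3,-1.5,0,-0.1,-1.3,-1.5,0,-0.1,-1.3,-1.5,0,-0.1,-1.3,-1.5,0,-0.1,-1.3,-1.5,0,-0.1,-1.3,-1.5,0,-0.1,-1.3,-1.5,0,-0.1],
  jaw=5,
)

```text
time_s: 8.92
tcp_pos: [0.5483, -0.0107, 0.1175]
tcp_rot: [0.0, 0.385, 0.923, 0.0]
ft_force: [0.2, -0.6, -0.3]
gripper_width: 0.0497
grasp_force: 0.0
```

Call:
jog_arm(
  plan=[-1.3,-1.5,0,-0.1,-1.3,-1.5,0,-0.1,-1.3,-1.5,0,-0.1,-1.3,-1.5,0,-0.1,-1.3,-1.5,-1,-0.1,-1.3,-1.5,-1,-0.1,-1.3,-1.5,-1,-0.1,-1.3,-1.5,-1,-0.1],
)

```text
time_s: 9.58
tcp_pos: [0.4445, -0.1307, 0.0771]
tcp_rot: [0.001, 0.714, 0.7, 0.0]
ft_force: [0.6, -1.1, -0.1]
gripper_width: 0.05
grasp_force: 0.0
```

```bash
python3 g.py 442.5 -123 88.7
```

```text
t 9.5833 tcp [ 444.5 -130.7   77.1] finger -1.1 | d cm [-0.2   0.77] turn -0.003 q7 0.01791577276149029 w 0.04995624394633712
```

Call:
jog_arm(
  plan=[-0.1,0.4,-0.3,0,-0.1,0.37,-0.5,0,0,0,-1.4,0,0,0,-1.5,0,0,0,-1.5,0,0,0,-1.4,0,0,0,-0.7,0,0,0,0,0],
)

```text
time_s: 10.25
tcp_pos: [0.4428, -0.1213, 0.0028]
tcp_rot: [-0.001, 0.712, 0.703, -0.0]
ft_force: [-0.1, 0.2, 0.0]
gripper_width: 0.0498
grasp_force: 0.0
```

```bash
python3 g.py 442.5 -123 88.7
```

```text
t 10.25 tcp [ 442.8 -121.3    2.8] finger -0.7 | d cm [-0.03 -0.17] turn -0.01 q7 -0.0782229073717624 w 0.04982123190954728
```

Call:
jog_arm(
  plan=[0,0,0,0,0,0,0,0,0,0,0,0,0,0,0,0,0,0,0,0,0,0,0,0,0,0,0,0,0,0,0,0],
  jaw=2,
)

```text
time_s: 10.92
tcp_pos: [0.4433, -0.1225, 0.0043]
tcp_rot: [0.0, 0.712, 0.702, 0.0]
ft_force: [-1.7, 0.9, 9.0]
gripper_width: 0.0265
grasp_force: 30.0
```

Call:
jog_arm(
  plan=[0,0,0.8,0,0,0,1.4,0,0,0,1.8,0,0,0,1.8,0,0,0,1.8,0,0,0,1.8,0,0,0,1.6,0,0,0,1,0],
)

```text
time_s: 11.58
tcp_pos: [0.4432, -0.1224, 0.1257]
tcp_rot: [0.001, 0.712, 0.702, 0.0]
ft_force: [-0.2, 0.9, -1.8]
gripper_width: 0.0268
grasp_force: 30.0
```

Call:
jog_arm(
  plan=[0.5,1.6,0,-0.06,0.8,2.7,0,-0.1,0.8,2.7,0,-0.1,0.8,2.7,0,-0.1,0.8,2.7,0,-0.1,0.8,2.7,0,-0.1,0.8,2.7,0,-0.1,0.8,2.7,0,-0.1],
)

```text
time_s: 12.25
tcp_pos: [0.5038, 0.0839, 0.1238]
tcp_rot: [-0.0, 0.923, 0.385, -0.0]
ft_force: [-0.1, -1.0, -0.6]
gripper_width: 0.0269
grasp_force: 30.0
```

Call:
jog_arm(
  plan=[0.8,2.7,0,-0.1,0.8,2.7,0,-0.1,0.8,2.7,0,-0.1,0.8,2.7,0,-0.1,0.8,2.7,0,-0.1,0.8,2.7,0,-0.1,0.8,2.7,0,-0.1,0.8,2.7,0,-0.1],
)

```text
time_s: 12.92
tcp_pos: [0.5678, 0.2999, 0.1237]
tcp_rot: [0.0, 1.0, -0.005, -0.0]
ft_force: [1.0, -0.1, -1.1]
gripper_width: 0.0268
grasp_force: 30.0
```

```bash
python3 g.py 577.2 320.8 -5.4
```

```text
t 12.9167 tcp [567.8 299.9 123.7] finger -90.5 | d cm [0.94 2.09] turn -0.085 q7 -2.233016849343776 w 0.026836303367821307
```

Call:
jog_arm(
  plan=[0.3,0.7,0,-0.03,0.3,0.7,-0.5,-0.03,0.3,0.7,-1,-0.025,0,0,-1.8,0,0,0,-2,0,0,0,-2,0,0,0,-1.8,0,0,0,-1,0],
)

```text
time_s: 13.58
tcp_pos: [0.5757, 0.319, 0.0205]
tcp_rot: [0.001, 0.999, -0.045, -0.001]
ft_force: [0.4, -0.0, -1.4]
gripper_width: 0.0268
grasp_force: 30.0
```

```bash
python3 g.py 577.2 320.8 -5.4
```

```text
t 13.5833 tcp [575.7 319.   20.5] finger -95.1 | d cm [0.15 0.18] turn -0.005 q7 -2.34974962664629 w 0.026834177807522678
```

Call:
jog_arm(
  plan=[0.1,0.1,-0.4,-0.005,0,0,-0.4,0,0,0,-0.2,0,0,0,-0.1,0,0,0,-0.1,0,0,0,-0.1,0,0,0,0,0,0,0,0,0],
)

```text
time_s: 14.25
tcp_pos: [0.5779, 0.3207, 0.0099]
tcp_rot: [-0.0, 0.999, -0.047, 0.0]
ft_force: [0.1, -0.5, -1.7]
gripper_width: 0.0269
grasp_force: 30.0
```

```bash
python3 g.py 577.2 320.8 -5.4
```

```text
t 14.25 tcp [577.9 320.7   9.9] finger -95.4 | d cm [-0.07  0.01] turn -0.0 q7 -2.3575752892449993 w 0.02693170704857625
```

Call:
jog_arm(
  plan=[0,0,-0.1,0,0,0,-0.05,0,0,0,-0.05,0,0,0,-0.05,0,0,0,0,0,0,0,0,0,0,0,0,0,0,0,0,0],
)

```text
time_s: 14.92
tcp_pos: [0.5778, 0.3206, 0.0073]
tcp_rot: [-0.0, 0.999, -0.047, -0.0]
ft_force: [-1.6, -1.0, 5.9]
gripper_width: 0.027
grasp_force: 30.0
```

Call:
jog_arm(
  plan=[0,0,0,0,0,0,0,0,0,0,0,0,0,0,0,0,0,0,0,0,0,0,0,0,0,0,0,0,0,0,0,0],
  jaw=5,
)

```text
time_s: 15.58
tcp_pos: [0.5778, 0.3206, 0.0071]
tcp_rot: [-0.0, 0.999, -0.047, 0.0]
ft_force: [0.5, 0.4, 1.0]
gripper_width: 0.0493
grasp_force: 0.0
```

Call:
jog_arm(
  plan=[0,0,0.5,0,0,0,1,0,0,0,1.5,0,0,0,1.5,0,0,0,1.8,0,0,0,1.8,0,0,0,1.8,0,0,0,1,0],
)

```text
time_s: 16.25
tcp_pos: [0.5787, 0.3212, 0.12]
tcp_rot: [-0.001, 0.999, -0.047, 0.002]
ft_force: [-0.5, -1.0, 0.2]
gripper_width: 0.0497
grasp_force: 0.0
```

```bash
python3 g.py 444 317.7 -83.1
```

```text
t 16.25 tcp [578.7 321.2 120. ] finger -95.4 | d cm [-13.47  -0.35] turn -1.356 q7 -2.3304827652882887 w 0.04968506024486351
```

Call:
jog_arm(
  plan=[-0.85,0,0,0.112,-0.85,0,0,0.112,-0.85,0,0,0.112,-0.85,0,0,0.112,-0.85,0,0,0.112,-0.85,0,0,0.112,-0.85,0,0,0.112,-0.85,0,0,0.112],
)

```text
time_s: 16.92
tcp_pos: [0.5096, 0.3206, 0.1171]
tcp_rot: [0.0, 0.92, 0.393, 0.0]
ft_force: [0.3, -0.0, 0.0]
gripper_width: 0.0498
grasp_force: 0.0
```

Call:
jog_arm(
  plan=[-0.85,0,0,0.112,-0.85,0,0,0.112,-0.85,0,0,0.112,-0.85,0,0,0.112,-0.85,0,-1,0.112,-0.85,0,-1,0.112,-0.85,0,-1,0.112,-0.85,0,-1,0.112],
)

```text
time_s: 17.58
tcp_pos: [0.4418, 0.3206, 0.0766]
tcp_rot: [0.0, 0.659, 0.752, 0.0]
ft_force: [0.6, 0.3, -0.0]
gripper_width: 0.0499
grasp_force: 0.0
```

```bash
python3 g.py 444 317.7 -83.1
```

```text
t 17.5833 tcp [441.8 320.6  76.6] finger 7.6 | d cm [ 0.22 -0.29] turn -0.012 q7 -0.9001282493438185 w 0.04988121760202252
```

Call:
jog_arm(
  plan=[0.22,-0.3,-0.3,-0.012,0,0,-0.8,0,0,0,-1.4,0,0,0,-1.5,0,0,0,-1.5,0,0,0,-1.3,0,0,0,-0.5,0,0,0,0,0],
)

```text
time_s: 18.25
tcp_pos: [0.4436, 0.3173, 0.0018]
tcp_rot: [-0.0, 0.666, 0.746, -0.001]
ft_force: [-0.3, -0.3, 0.1]
gripper_width: 0.05
grasp_force: 0.0
```

```bash
python3 g.py 444 317.7 -83.1
```

```text
t 18.25 tcp [443.6 317.3   1.8] finger 6.5 | d cm [0.04 0.04] turn 0.007 q7 -0.9836185602102776 w 0.0500308381009897
```

Call:
jog_arm(
  plan=[0,0,-0.1,0,0,0,0,0,0,0,0,0,0,0,0,0,0,0,0,0,0,0,0,0,0,0,0,0,0,0,0,0],
  jaw=2,
)

```text
time_s: 18.92
tcp_pos: [0.4445, 0.3178, 0.0027]
tcp_rot: [0.0, 0.665, 0.747, 0.0]
ft_force: [-0.0, -1.3, 7.7]
gripper_width: 0.0254
grasp_force: 30.0
```

```bash
python3 g.py 444 317.7 -83.1
```

```text
t 18.9167 tcp [444.5 317.8   2.7] finger 6.6 | d cm [-0.05 -0.01] turn 0.006 q7 -0.98328973406203 w 0.02544360436561658
```

Call:
jog_arm(
  plan=[0,0,0.6,0,0,0,1.4,0,0,0,2,0,0,0,2.2,0,0,0,2.2,0,0,0,2.2,0,0,0,2,0,0,0,1.2,0],
  squeeze=45,
)

```text
time_s: 19.58
tcp_pos: [0.4443, 0.3181, 0.1431]
tcp_rot: [0.0, 0.665, 0.747, 0.001]
ft_force: [1.0, 0.5, -2.5]
gripper_width: 0.0257
grasp_force: 45.0
```

Call:
jog_arm(
  plan=[0.9,-1.4,0,0.05,1.65,-2.6,0,0.085,1.65,-2.6,0,0.085,1.65,-2.6,0,0.085,1.65,-2.6,0,0.085,1.65,-2.6,0,0.085,1.65,-2.6,0,0.085,1.65,-2.6,0,0.085],
)

```text
time_s: 20.25
tcp_pos: [0.5689, 0.1201, 0.1405]
tcp_rot: [-0.0, 0.392, 0.92, -0.0]
ft_force: [0.1, 0.3, -1.8]
gripper_width: 0.0251
grasp_force: 45.0
```

Call:
jog_arm(
  plan=[1.65,-2.6,0,0.085,1.65,-2.6,0,0.085,1.65,-2.6,0,0.085,1.65,-2.6,0,0.085,1.65,-2.6,0,0.085,1.65,-2.6,0,0.085,1.65,-2.6,0,0.085,1.65,-2.6,0,0.085],
)

```text
time_s: 20.92
tcp_pos: [0.7008, -0.0881, 0.1404]
tcp_rot: [-0.0, 0.063, 0.998, -0.0]
ft_force: [0.9, 0.8, -2.4]
gripper_width: 0.0252
grasp_force: 45.0
```

```bash
python3 g.py 709.2 -99.6 -5.3; python3 -c "
from h import *
s=snap('side','s1');cv2.imwrite('pics/s1b.png',cv2.resize(s['frame'][100:384,100:400],(600,568))[:,:,::-1])"
```

```text
t 20.9167 tcp [700.8 -88.1 140.4] finger 82.7 | d cm [ 0.84 -1.15] turn 0.034 q7 1.1355203073724023 w 0.025223218666842434
```

View pics/s1b.png

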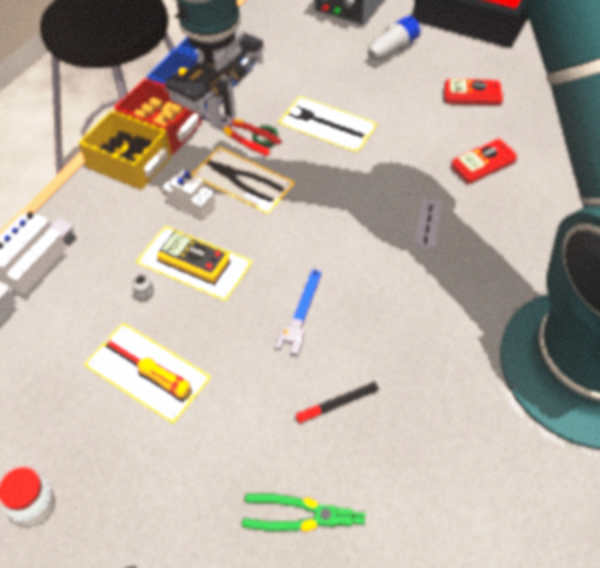

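Call:
jog_arm(
  plan=[0.42,-0.58,-0.2,0.02,0.42,-0.57,-0.8,0.014,0,0,-1.8,0,0,0,-2.2,0,0,0,-2.2,0,0,0,-2.2,0,0,0,-1.8,0,0,0,-0.9,0],
)

```text
time_s: 21.63
tcp_pos: [0.7077, -0.0977, 0.0164]
tcp_rot: [-0.001, 0.048, 0.999, 0.0]
ft_force: [0.7, -0.4, -1.7]
gripper_width: 0.0257
grasp_force: 45.0
```

Call:
jog_arm(
  plan=[0,0,-0.2,0,0,0,-0.1,0,0,0,0,0,0,0,0,0,0,0,0,0,0,0,0,0,0,0,0,0,0,0,0,0],
)

```text
time_s: 22.3
tcp_pos: [0.709, -0.0979, 0.0164]
tcp_rot: [0.0, 0.048, 0.999, -0.0]
ft_force: [0.4, -0.7, -2.7]
gripper_width: 0.0253
grasp_force: 45.0
```

```bash
python3 g.py 709.2 -99.6 -5.3
```

```text
t 22.3 tcp [709.  -97.9  16.4] finger 84.5 | d cm [ 0.02 -0.17] turn 0.004 q7 1.1199413653831163 w 0.02529123888668011
```

Call:
jog_arm(
  plan=[0,-0.15,-0.3,0.004,0,0,-0.3,0,0,0,-0.2,0,0,0,-0.1,0,0,0,-0.1,0,0,0,-0.05,0,0,0,0,0,0,0,0,0],
)

```text
time_s: 22.97
tcp_pos: [0.709, -0.0993, 0.0058]
tcp_rot: [0.0, 0.046, 0.999, -0.0]
ft_force: [-2.3, 0.5, 2.7]
gripper_width: 0.0255
grasp_force: 45.0
```

```bash
python3 g.py 709.2 -99.6 -5.3
```

```text
t 22.9667 tcp [709.  -99.3   5.8] finger 84.7 | d cm [ 0.02 -0.03] turn 0.0 q7 1.1207032287482004 w 0.025539462347323846
```

Call:
jog_arm(
  plan=[0,0,0,0,0,0,0,0,0,0,0,0,0,0,0,0,0,0,0,0,0,0,0,0,0,0,0,0,0,0,0,0],
  jaw=5,
)

```text
time_s: 23.63
tcp_pos: [0.7089, -0.0994, 0.0056]
tcp_rot: [0.0, 0.046, 0.999, -0.0]
ft_force: [0.4, 0.4, 0.3]
gripper_width: 0.0499
grasp_force: 0.0
```

Call:
jog_arm(
  plan=[0,0,0.5,0,0,0,1,0,0,0,1.5,0,0,0,1.5,0,0,0,1.8,0,0,0,1.8,0,0,0,1.8,0,0,0,1.2,0],
)

```text
time_s: 24.3
tcp_pos: [0.7097, -0.0992, 0.1203]
tcp_rot: [0.001, 0.046, 0.999, -0.0]
ft_force: [-0.1, 0.2, -0.2]
gripper_width: 0.0498
grasp_force: 0.0
```

Call:
jog_arm(
  plan=[-1.7,1.4,0,-0.08,-1.7,1.4,0,-0.08,-1.7,1.4,0,-0.08,-1.7,1.4,0,-0.08,-1.7,1.4,0,-0.08,-1.7,1.4,0,-0.08,-1.7,1.4,0,-0.08,-1.7,1.4,0,-0.08],
)

```text
time_s: 24.97
tcp_pos: [0.5722, 0.0133, 0.1176]
tcp_rot: [0.001, 0.36, 0.933, -0.0]
ft_force: [0.5, 0.7, -0.3]
gripper_width: 0.05
grasp_force: 0.0
```

Call:
jog_arm(
  plan=[-1.7,1.4,0,-0.08,-1.7,1.4,0,-0.08,-1.7,1.4,0,-0.08,-1.7,1.4,0,-0.08,-1.7,1.4,-1,-0.08,-1.7,1.4,-1,-0.08,-1.7,1.4,-1,-0.08,-1.6,1.4,-1,-0.08],
  jaw=4.2,
)

```text
time_s: 25.63
tcp_pos: [0.4373, 0.1253, 0.0772]
tcp_rot: [0.001, 0.635, 0.772, 0.0]
ft_force: [0.1, 0.7, 0.2]
gripper_width: 0.0419
grasp_force: 0.0
```

```bash
python3 g.py 438.1 123.7 100.1
```

```text
t 25.6333 tcp [437.3 125.3  77.2] finger 11.1 | d cm [ 0.08 -0.16] turn -0.018 q7 -0.46925912257951513 w 0.04193431919548402
```

Call:
jog_arm(
  plan=[0.1,-0.2,-0.3,-0.018,0,0,-0.8,0,0,0,-1.4,0,0,0,-1.5,0,0,0,-1.5,0,0,0,-1.3,0,0,0,-0.5,0,0,0,0,0],
)

```text
time_s: 26.3
tcp_pos: [0.439, 0.1223, 0.003]
tcp_rot: [-0.0, 0.64, 0.768, -0.0]
ft_force: [-0.8, -1.5, -0.1]
gripper_width: 0.0418
grasp_force: 0.0
```

Call:
jog_arm(
  plan=[0,0,0,0,0,0,0,0,0,0,0,0,0,0,0,0,0,0,0,0,0,0,0,0,0,0,0,0,0,0,0,0],
  jaw=1,
)

```text
time_s: 26.97
tcp_pos: [0.4393, 0.1226, 0.0041]
tcp_rot: [0.0, 0.641, 0.768, 0.0]
ft_force: [-1.7, -1.2, 6.8]
gripper_width: 0.017
grasp_force: 45.0
```

```bash
python3 g.py 438.1 123.7 100.1
```

```text
t 26.9667 tcp [439.3 122.6   4.1] finger 10.3 | d cm [-0.12  0.11] turn -0.004 q7 -0.5966299458731528 w 0.017017291489537057
```

Call:
jog_arm(
  plan=[0,0,0.6,0,0,0,1.4,0,0,0,1.8,0,0,0,2,0,0,0,2,0,0,0,2,0,0,0,1.8,0,0,0,1.2,0],
)

```text
time_s: 27.63
tcp_pos: [0.4391, 0.1228, 0.1335]
tcp_rot: [0.001, 0.641, 0.768, 0.0]
ft_force: [0.4, -0.7, -2.2]
gripper_width: 0.0176
grasp_force: 45.0
```

Call:
jog_arm(
  plan=[0.6,-1.4,0,-0.07,1.1,-2.7,0,-0.113,1.1,-2.7,0,-0.113,1.1,-2.7,0,-0.113,1.1,-2.7,0,-0.113,1.1,-2.7,0,-0.113,1.1,-2.7,0,-0.113,1.1,-2.7,0,-0.113],
)

```text
time_s: 28.3
tcp_pos: [0.5219, -0.0818, 0.1316]
tcp_rot: [-0.0, 0.904, 0.428, -0.0]
ft_force: [-0.1, 0.3, -2.6]
gripper_width: 0.0175
grasp_force: 45.0
```

Call:
jog_arm(
  plan=[1.1,-2.7,0,-0.113,1.1,-2.7,0,-0.113,1.1,-2.7,0,-0.113,1.1,-2.7,0,-0.113,1.1,-2.7,0,-0.113,1.1,-2.7,0,-0.113,1.1,-2.7,0,-0.113,1.1,-2.7,0,-0.113],
)

```text
time_s: 28.97
tcp_pos: [0.61, -0.2975, 0.1314]
tcp_rot: [-0.0, 1.0, -0.01, -0.0]
ft_force: [1.0, 0.6, -1.5]
gripper_width: 0.0175
grasp_force: 45.0
```

```bash
python3 g.py 614.5 -306.6 -1.2
```

```text
t 28.9667 tcp [ 610.  -297.5  131.4] finger -91.1 | d cm [ 0.45 -0.91] turn -0.001 q7 -1.2675350906668523 w 0.01751388832056599
```

Target z about 7 mm.

Call:
jog_arm(
  plan=[0.22,-0.45,-0.2,0,0.22,-0.45,-0.8,0,0,0,-1.8,0,0,0,-2,0,0,0,-2,0,0,0,-2,0,0,0,-1.6,0,0,0,-0.8,0],
)

```text
time_s: 29.63
tcp_pos: [0.613, -0.3035, 0.0168]
tcp_rot: [-0.001, 1.0, -0.006, -0.001]
ft_force: [-0.4, 1.2, -2.3]
gripper_width: 0.0176
grasp_force: 45.0
```

Call:
jog_arm(
  plan=[0,0,-0.3,0,0,0,-0.1,0,0,0,0,0,0,0,0,0,0,0,0,0,0,0,0,0,0,0,0,0,0,0,0,0],
)

```text
time_s: 30.3
tcp_pos: [0.6144, -0.3054, 0.0159]
tcp_rot: [0.0, 1.0, -0.007, 0.0]
ft_force: [0.7, 0.0, -1.8]
gripper_width: 0.0175
grasp_force: 45.0
```

```bash
python3 g.py 614.5 -306.6 -1.2
```

```text
t 30.3 tcp [ 614.4 -305.4   15.9] finger -90.8 | d cm [ 0.01 -0.12] turn -0.007 q7 -1.2749428160199783 w 0.017475345627051716
```

Call:
jog_arm(
  plan=[0,-0.1,-0.3,-0.007,0,0,-0.2,0,0,0,-0.15,0,0,0,-0.1,0,0,0,-0.1,0,0,0,-0.05,0,0,0,0,0,0,0,0,0],
)

```text
time_s: 30.97
tcp_pos: [0.6143, -0.3064, 0.0072]
tcp_rot: [-0.0, 1.0, -0.011, -0.0]
ft_force: [-5.0, 2.1, 9.5]
gripper_width: 0.0169
grasp_force: 45.0
```

Call:
jog_arm(
  plan=[0,0,0,0,0,0,0,0,0,0,0,0,0,0,0,0,0,0,0,0,0,0,0,0,0,0,0,0,0,0,0,0],
)

```text
time_s: 31.63
tcp_pos: [0.6143, -0.3064, 0.0072]
tcp_rot: [0.0, 1.0, -0.011, -0.0]
ft_force: [-4.6, 1.7, 7.2]
gripper_width: 0.0171
grasp_force: 45.0
```

Touching; release, rise, clear the view toward the base side.

Call:
jog_arm(
  plan=[0,0,0,0,0,0,0,0,0,0,0,0,0,0,0,0,0,0,0,0,0,0,0,0,0,0,0,0,0,0,0,0],
  jaw=4,
)

```text
time_s: 32.3
tcp_pos: [0.6143, -0.3064, 0.0066]
tcp_rot: [-0.0, 1.0, -0.011, -0.0]
ft_force: [0.7, -0.1, 0.3]
gripper_width: 0.04
grasp_force: 0.0
```

Call:
jog_arm(
  plan=[0,0,0.5,0,0,0,1,0,0,0,1.5,0,0,0,1.8,0,0,0,2,0,0,0,2,0,0,0,2,0,0,0,2,0],
)

```text
time_s: 32.97
tcp_pos: [0.6145, -0.3064, 0.1375]
tcp_rot: [0.0, 1.0, -0.011, 0.001]
ft_force: [0.2, -0.2, 0.5]
gripper_width: 0.0396
grasp_force: 0.0
```

Call:
jog_arm(
  plan=[-2.5,-2,0,0,-2.5,-2,0,0,-2.5,-2,0,0,-2.5,-2,0,0,-2.5,-2,0,0,-2.5,-2,0,0,-2.5,-2,0,0,-2.5,-2,0,0],
)

```text
time_s: 33.63
tcp_pos: [0.4132, -0.4674, 0.1365]
tcp_rot: [0.001, 1.0, -0.011, 0.001]
ft_force: [1.0, -0.2, 0.1]
gripper_width: 0.0401
grasp_force: 0.0
```

Call:
jog_arm(
  plan=[-1.5,-1.5,0,0,-1.5,-1.5,0,0,-1.5,-1.5,0,0,-1.5,-1.5,0,0,-1,-1,0,0,0,0,0,0,0,0,0,0,0,0,0,0],
)

```text
time_s: 34.3
tcp_pos: [0.3454, -0.5356, 0.1352]
tcp_rot: [-0.0, 1.0, -0.01, 0.0]
ft_force: [0.0, -0.1, -0.0]
gripper_width: 0.0401
grasp_force: 0.0
```

```bash
python3 -c "
from h import *
s=snap('top','t2');cv2.imwrite('pics/t2b.png',cv2.resize(s['frame'][110:220,100:370],(800,326),interpolation=cv2.INTER_CUBIC)[:,:,::-1])"
```

```text
(no output)
```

View pics/t2b.png

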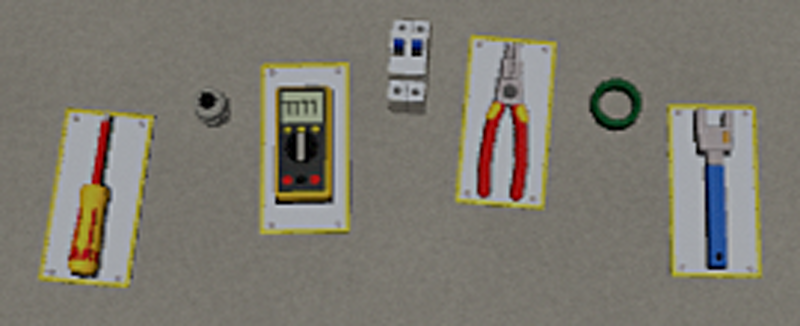

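The picture shows all four tools on their own boards and pointing the drawn way, with the breaker at (410,65) and the tape at (615,103) where they were. I'll run one numeric check of the offsets.

```bash
python3 - <<'E'
from m import *
s=snap('top');f=s['frame'].astype(int);H=hsv(s)
def roi(x0,y0,x1,y1):
    m=np.zeros(f.shape[:2],bool);m[int(y0):int(y1),int(x0):int(x1)]=1;return m
k=100/296*.8 if 0 else 270/800
R=lambda a,b,c,d:roi(100+a*k,110+b*k,100+c*k,110+d*k)
sat=(H[...,1]>110)&(H[...,2]>60)
B=lambda c,a,p:np.round(np.array([[np.cos(a),np.sin(a)],[-np.sin(a),np.cos(a)]])@(np.array(p)-c),1)
r=rect(comp(sat&R(274,80,335,210)),.028,s);print('meter',r,B((653,110),np.radians(.8),r[0]))
r=rect(comp(sat&R(60,180,115,278)),.0175,s);print('scr handle',r,B((601.6,318.5),np.radians(-5.4),r[0])+[39,0])
r=rect(comp(sat&R(700,155,735,272)),.015,s);print('spa handle',r,B((605.5,-306.4),np.radians(-1.2),r[0])+[29.5,0])
q=np.argwhere(sat&R(475,98,535,204))[:,::-1];r=rect(q,.012,s);print('pli red',r,B((679.3,-96.8),np.radians(-5.3),r[0]))
E
```

```text
meter (array([648.7, 107.4]), array([116.8,  53.7]), 1.5) [-4.3 -2.5]
scr handle (array([567.8, 320.3]), array([97. , 28.1]), -6.1) [ 5.2 -1.4]
spa handle (array([ 575.4, -305.1]), array([100.9,  14.9]), -2.7) [-0.6  0.7]
pli red (array([645. , -93.2]), array([100.6,  47.6]), -6.9) [-34.5   0.4]
```

```bash
python3 -c "
from station import robot;print(robot.sign_off())"
```

```text
the job is handed in; nothing more can be done
None
```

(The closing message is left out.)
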